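Nip a cam lock in the ring-operated lock holder

TASK

Stand the chrome cam lock with its key upright on the holder's deck between the two jaws and let go of it, then turn the slim knurled ring clockwise, seen from above, until the jaw nips the lock firmly, stopping by feel at roughly 15 N so that the chrome is not crushed. Turn only that slim ring: leave the fixed rings just above and below it untouched, do not push the jaw by hand, and leave the other things on the bench where they lie.

Things in the scene. Friction and masses are not known exactly. Their poses are not given: they have to be found in the camera images.
- cam_lock: The cam lock to clamp, the only loose thing with a key in its top. Upright round chrome barrel, 20 mm diameter, 34 mm high; above it a round head, 26 mm diameter, from 34 to 42 mm above the underside (grip it there, clear of the jaws); on top a steel key 2 mm thick, 16 mm wide, reaching 64 mm above the underside. About 80 g. Origin: centre of its underside; z up.
- holder: Steel lock holder fixed to the bench: base 90 mm (x) by 230 mm (y), deck 25 mm above the bench. On the deck: at y = +60 mm a tower of three coaxial rings; around y = -58.5 mm two facing jaws. The far jaw (anvil) is a 24 x 14 x 22 mm block whose face was set, unknown where, between y = -79 and -71 mm; it does not give. Origin: centre of its underside; z up.
- nest (a point): Point on the deck (25 mm above the bench) in the middle of the gap between the jaws, where the lock is to stand; at x = 0, y = -58.5 mm of the holder, axes as the holder's (y along the jaw travel). The jaws are 24 mm wide (x) and reach 23 mm above the deck. The gap (y) is 25 to 36 mm at the start, varying from run to run.
- jaw: Moving jaw, 24 x 17 x 22 mm, its face stiffly sprung. Origin: middle of the lower edge of the gripping face, which looks to -y of the holder; the block lies behind it (+y). 1 rad of the slim ring clockwise drives it 14 mm to -y. It slides the lock onto the anvil; from there the grip rises by some 15 to 20 N per mm. It stays when the ring is let go, holding up to about 22 N (more eases back).
- clamp_ring: Slim knurled ring that works the jaw: 54 mm diameter, 12 mm thick, 60 to 72 mm above the bench, 3 mm proud of the fixed rings; turns about the vertical. Origin: on the axis at mid-height. While turning it drags with about 0.32 N m; each newton of grip adds 0.014 N m. Held still, its drag carries part of this. Nips after 0.35 to 1.2 rad clockwise; end stop 1.3 to 1.5 rad from the start.
- upper_ring: Fixed ring just above the slim ring, not to be touched: 48 mm diameter, 74 to 90 mm above the bench, closed on top with a 2 mm boss. Origin: centre of its underside.
- lower_ring: Fixed ring just below the slim ring, not to be touched: 48 mm diameter, from the deck (25 mm) up to 58 mm above the bench. Origin: centre of its underside.
- padlock: Bystander: grey cast-iron padlock lying flat, body 42 x 50 x 22 mm, shackle to +x, about 72 mm long in all. Origin under its middle.
- rim_cylinder: Bystander: brass rim lock cylinder standing on the bench, 32 mm in diameter with a 38 mm flange on top, 30 mm high, no key. Origin: centre of its underside.
- canister: Bystander: screw-top glass canister of brass key blanks, 84 mm in diameter, 123 mm high. Origin: centre of its underside.
- pliers: Bystander: red-handled pliers lying flat along x, about 170 mm long, 14 mm high; origin under the pivot.
- screwdriver: Bystander: screwdriver lying along x, handle to -x.
Things that resemble listed ones, but are neither listed nor needed, are in the scene too. What is shaped like the cam_lock but yellow is not meant.

How it is judged:
By the outcome, as a careful person would: the job done as asked, in the order asked, and still so for the second after the job is handed in, with the robot touching nothing.
It also fails if it takes over 64 s, if anything falls off the work surface, if the arm or the gripper's body presses on something with over 40 N, if the wrist force passes 120 N, or if a joint passes its speed limit or range.

ROBOT

A 6-joint arm with a two-finger parallel gripper is mounted at the origin on the work surface. World frame = base frame: x ahead of the robot, y to its left, z up, the work surface at z = 0. Lengths are in mm, angles in rad, forces in N, time in s.
With the tool pointing down it reaches from about 350 to 875 mm from the base axis. Payload 4.2 kg.
Tool frame: the origin (TCP) lies midway between the tips of the shut fingers; the grasp point (between the pads) lies 19 mm behind it; z points along the fingers, y is the line along which they close (so a half turn about z gives the same grasp; the last joint's range is limited). The gripper opens to 85 mm and grips with 20 to 120 N. Pads are 22 mm wide; open, the fingers measure 114 mm over their backs; the gripper's body (76 mm by 85 mm) begins 54 mm behind the grasp point. The pads swing forward as they close: fully open they stand 13 mm farther back than shut.
Start: joints at [-1.079, 0.385, 0.008, 0, -1.194, -0.259], TCP at [144.207, -608.115, 231.312] pointing down, gripper open.
Joint ranges: [-3.14, 3.14], [-1.21, 2.06], [-1.07, 1.41], [-3.16, 2.05], [-2.99, -0.16], [-3.1, 3.1]. Speed limits (rad/s): [2.79, 2.79, 3.14, 3.14, 3.14, 3.14].

INTERFACE

Orientations are given as a unit quaternion [x, y, z, w].
In Python, from bench import arm, eyes, nets gives the robot as it stands.
- The arm moves only by the tool apply_moves, never from a script. Its arguments are lists of equal length, an entry for each row: "delta_rot": the turn, a rotation vector about the tool's x, y, z as a fraction of full scale, a list of three; "xyz": the shift along the tool's x, y, z as a fraction of full scale, a list of three; "hand": the gripper command: -1 is fully open, 1 is shut, values between are in proportion. In form: {"delta_rot": [[ax, ay, az], ...], "xyz": [[dx, dy, dz], ...], "hand": [hand, ...]}. A call has 1 to 20 rows; each row shifts and turns the commanded pose from where the row before left it, along the tool's axes as they then stand; what a row does not reach is not made up. Full scale, the value 1, is 0.025 m for a shift and 6 degrees for a turn. A row lasts 1/12 s, in which the tool goes at most 41.7 mm and 7.16 degrees, less where a joint would pass 70% of its speed; a pose out of reach is approached as far as the arm can. A call with a number of a shift or a turn outside -1 to 1 is refused whole. A call with a gripper value outside its range is refused whole. The fingers move at their own pace and stop on an object; the grip force is fixed at half the most. Time passes only in rows, so rows that do not move let the fingers close. It gives the time, the measured TCP pose, the force, the opening and the grip force at its end, in the units of the state.
- arm.read_state(): the state, without advancing time (a new reading comes with each control period).
- eyes.get_image(name): name is "side" or "top"; returns a dict with "frame" (480x640x3 uint8, red, green, blue), "range_z" (480x640 float32, mm along the optical axis (not along the pixel's ray), 0 where there is no reading), "camera_matrix" (3x3 intrinsics, pixels), "dist" ([k1, k2, p1, p2, k3] as OpenCV has them; the pictures are not rectified), "R" (3x3) and "t" (3): a world point X has camera coordinates R X + t. Camera axes: x right, y down, z forward; pixel columns grow to the right and rows downward; lengths in mm; the calibration is good to about 2 mm. A picture is of the moment at which its call begins.
- arm.job_done(): hands the job in; it is judged then, once.
Trained networks look in a picture, given as the dict that the camera call returned (one of the last four; its "shot" number tells which), for a name from the list of things; names that differ only in an ending like _2 or _b are one class to them, and where a whole thing is asked for, a point or a joint stands for the part that bears it (a point fixed in the world has none). Each returns a list of dicts, best first, with "score" (0 to 1); they miss things now and then, are a little off and sometimes report something else, mostly with a low value. They report only what shows in the picture. A call takes as long as a camera call. They do not tell look-alikes from the thing itself.
- nets.look_for(name, picture): "bbox" ([left, top, right, bottom] in pixels, round what is visible of it).
- nets.masks_of(name, picture): "region" (480x640 bool, what is visible of it) and "bbox" ([left, top, right, bottom] in pixels, round what is visible of it).
The state is a dict: "clock": time; "joints": joint angles; "joint_vel": joint speeds; "joint_efforts": joint torques, N m; "position": TCP position; "ee_rot": TCP orientation; "contact_force": force on the tool from outside, world axes, zero at the start; "wrist_torque": the same for the moment, N m; "gripper_width": finger opening in mm; "grasp_force": force on a finger pad.
Only numpy, scipy, OpenCV 4.12 (cv2) and the standard library are available. Lean on these libraries where they do the work, as an engineer would, in place of code of your own. Each camera call takes 0.05 s, during which the arm holds its last target. There are 200 camera calls.

## Working session

There is one attempt and no reset: what is moved stays moved. The work goes in short steps, Python scripts to look and compute and a tool call to move; the robot and the scene stay as the last step left them, time stands still between calls to the robot, and variables do not carry over. Pictures are saved under pics/ and viewed, at most 10 in all, crops included, and the job is handed in when it is done.

Besides the shell and the picture viewer there is one more tool, called as name(argument=value, ...) on one line, values as JSON. apply_moves: Moves the arm, as the interface text tells. Its arguments: {"type":"object","properties":{"delta_rot":{"type":"array"},"xyz":{"type":"array"},"hand":{"type":"array"}},"required":["delta_rot","xyz","hand"]}

```bash
mkdir -p pics
cat > h.py <<'E'
import numpy as np, cv2
from bench import arm, eyes, nets
def cloud(p):
    z=p["range_z"].astype(float); K=np.array(p["camera_matrix"],float); D=np.array(p["dist"],float)
    v,u=np.mgrid[0:480,0:640]
    n=cv2.undistortPoints(np.stack([u.ravel(),v.ravel()],1).astype(np.float32)[:,None],K,D)[:,0]
    c=np.c_[n*z.ravel()[:,None],z.ravel()]
    w=(c-np.array(p["t"]).ravel())@np.array(p["R"])
    w[z.ravel()<=0]=np.nan
    return w.reshape(480,640,3)
def proj(p,X):
    r,_=cv2.Rodrigues(np.array(p["R"],float))
    return cv2.projectPoints(np.array(X,float).reshape(-1,1,3),r,np.array(p["t"],float),np.array(p["camera_matrix"],float),np.array(p["dist"],float))[0][:,0]
def save(p,f): cv2.imwrite("pics/"+f,p["frame"][:,:,::-1])
E
python3 - <<'E'
from h import *
s=arm.read_state(); print({k:np.round(v,3) for k,v in s.items()})
for n in ("top","side"):
    p=eyes.get_image(n); save(p,n+"0.png"); W=cloud(p)
    for o in ("cam_lock","holder","jaw","clamp_ring","upper_ring","padlock","rim_cylinder","canister"):
        for r in nets.masks_of(o,p)[:3]:
            w=W[r["region"]]; w=w[~np.isnan(w[:,0])]
            if len(w)==0: continue
            print(n,o,round(r["score"],2),np.round(r["bbox"]),np.round(np.median(w,0)),"lo",np.round(np.percentile(w,3,0)),"hi",np.round(np.percentile(w,97,0)))
E
```

```text
{'clock': np.float64(0.0), 'joints': array([-1.079e+00,  3.860e-01,  7.000e-03, -1.000e-03, -1.194e+00,
       -2.590e-01]), 'joint_vel': array([-0.001, -0.   , -0.001, -0.001,  0.   ,  0.   ]), 'joint_efforts': array([-1.0000e-03, -3.9229e+01,  1.8840e+01,  4.1860e+00, -5.0000e-03,
        0.0000e+00]), 'position': array([ 144.076, -607.562,  230.209]), 'ee_rot': array([-0.116,  0.993,  0.001, -0.   ]), 'contact_force': array([ 0.218, -0.079,  0.808]), 'wrist_torque': array([ 0.04 ,  0.019, -0.038]), 'grasp_force': np.float64(0.0), 'gripper_width': np.float64(85.649)}
top cam_lock 0.64 [424. 259. 437. 268.] [ 523. -290.   43.] lo [ 512. -304.    4.] hi [ 534. -281.   64.]
top cam_lock 0.64 [454. 241. 465. 250.] [ 570. -364.   42.] lo [ 562. -376.   12.] hi [ 580. -357.   61.]
top cam_lock 0.46 [401. 254. 413. 263.] [ 534. -227.   42.] lo [ 523. -238.   14.] hi [ 544. -218.   63.]
top holder 0.91 [229. 238. 322. 276.] [555.  98.  26.] lo [515.  -8.  19.] hi [599. 205.  92.]
top holder 0.54 [249. 246. 260. 268.] [550. 140.  72.] lo [531. 134.  62.] hi [579. 161.  84.]
top jaw 0.69 [26
[... 1206 characters left out ...]
ng 0.83 [244. 213. 269. 229.] [553. 152.  88.] lo [533. 135.  76.] hi [576. 177.  92.]
side upper_ring 0.48 [229. 213. 326. 301.] [544.  88.  24.] lo [511. -16.   8.] hi [595. 192.  89.]
side padlock 0.74 [312. 346. 346. 386.] [ 447. -173.   20.] lo [ 421. -198.    7.] hi [ 474. -134.   24.]
side padlock 0.41 [244. 214. 268. 230.] [554. 154.  88.] lo [533. 135.  -1.] hi [603. 250.  92.]
side rim_cylinder 0.58 [369. 296. 388. 316.] [ 607. -156.   28.] lo [ 594. -170.    3.] hi [ 626. -138.   31.]
side rim_cylinder 0.56 [250. 232. 269. 248.] [543. 139.  40.] lo [533. 134.  25.] hi [568. 162.  55.]
side canister 0.66 [351. 177. 391. 235.] [763.   3.  98.] lo [743. -23.   6.] hi [814.  50. 124.]
```

View pics/top0.png

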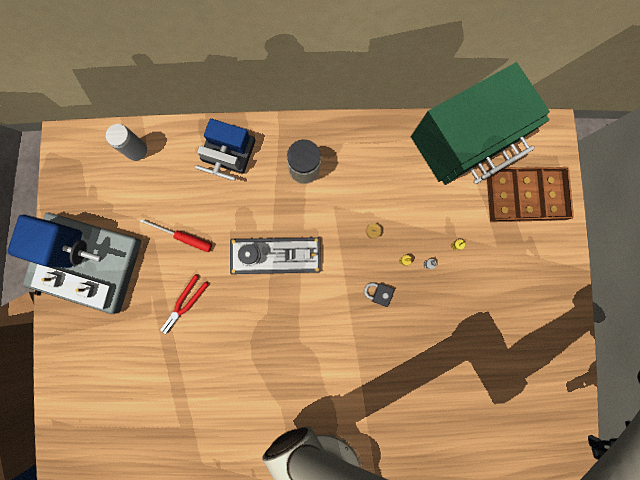

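View pics/side0.png

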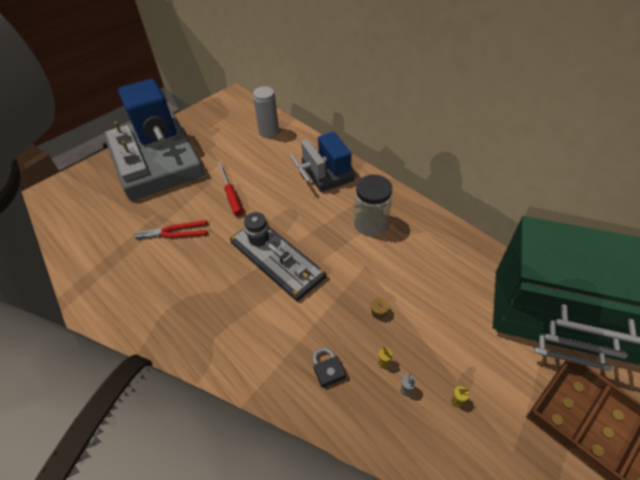

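Top view: three lock-shaped things at (406,259) yellow, (431,264) chrome and (459,244) yellow. Only the middle one is chrome, so it is the cam_lock. The holder is at (276,255), with the tower at its left end (+y). I'll confirm the lock in a crop and fit the poses.

Run:
```python
from h import *
from scipy.optimize import least_squares
def circ(q,R):
    f=least_squares(lambda c:np.hypot(*(q-c).T)-R,q.mean(0),loss="soft_l1"); return f.x
P={n:eyes.get_image(n) for n in("top","side")}
for n,p in P.items():
    W=cloud(p); x,y,z=W[...,0],W[...,1],W[...,2]
    m=(np.hypot(x-521,y+293)<25)&(z>36)&(z<46); q=W[m][:,:2]
    print(n,"lock head n",m.sum(),"mid",(q.min(0)+q.max(0))/2,"span",np.ptp(q,axis=0), "med",np.median(q,0))
    m=(np.hypot(x-521,y+293)<25)&(z>50); print(" key pts",np.round(W[m]).tolist())
    m=(x>490)&(x<625)&(y>-35)&(y<230)&(z>20)&(z<30); r=cv2.minAreaRect(W[m][:,:2].astype(np.float32)); print(" deck rect",r)
    m=(np.hypot(x-557,y-157)<32)&(z>84)&(z<97); q=W[m][:,:2]; print(" tower top",(q.min(0)+q.max(0))/2,np.ptp(q,axis=0),len(q))
    m=(np.abs(x-556)<9)&(y>0)&(y<135); q=W[m]; 
    for b in range(0,135,3):
        k=(q[:,1]>=b)&(q[:,1]<b+3); print(b,np.round(q[k,2]).tolist()[:8] if k.any() else '-',end='; ')
    print()
a=P["top"]["frame"]; s=P["side"]["frame"]
t1=cv2.resize(a[225:285,395:475],(400,300),interpolation=cv2.INTER_CUBIC)
t2=cv2.resize(s[330:420,365:485],(400,300),interpolation=cv2.INTER_CUBIC)
t3=cv2.resize(a[225:285,225:335],(400,300)[0:1]+(300,),interpolation=cv2.INTER_CUBIC)
t4=cv2.resize(s[210:310,225:335],(400,300),interpolation=cv2.INTER_CUBIC)
cv2.imwrite("pics/crop1.png",np.vstack([np.hstack([t1,t2]),np.hstack([t3,t4])])[:,:,::-1])
```

```text
top lock head n 72 mid [ 522.69750516 -292.9766928 ] span [22.98764919 26.36536682] med [ 521.85239364 -290.12400972]
 key pts [[528.0, -288.0, 62.0], [528.0, -289.0, 65.0], [526.0, -290.0, 52.0], [526.0, -290.0, 61.0], [525.0, -293.0, 62.0], [523.0, -293.0, 52.0], [523.0, -293.0, 61.0], [523.0, -294.0, 66.0], [521.0, -295.0, 52.0], [521.0, -295.0, 60.0], [520.0, -297.0, 62.0], [518.0, -296.0, 59.0], [518.0, -298.0, 60.0]]
 deck rect ((557.0070190429688, 98.87676239013672), (229.2196807861328, 89.90737915039062), 89.56568908691406)
 tower top [557.524467   159.23947114] [45.68812868 45.90548206] 316
0 [26.0, 22.0, 40.0, 42.0, 40.0, 38.0, 42.0, 40.0]; 3 [27.0, 23.0, 42.0, 43.0, 38.0, 24.0, 28.0]; 6 [26.0, 28.0, 41.0, 45.0, 40.0, 22.0, 26.0]; 9 [25.0, 23.0, 41.0, 42.0, 42.0, 26.0, 26.0]; 12 [50.0, 49.0, 51.0, 51.0, 52.0, 49.0, 47.0, 46.0]; 15 [49.0, 48.0, 51.0, 52.0, 46.0, 48.0, 49.0, 52.0]; 18 [47.0, 47.0, 51.0, 48.0, 48.0, 48.0, 47.0]; 21 [48.0, 49.0, 48.0, 51.0, 47.0, 54.0, 46.0]; 24 [29.0, 24.0, 26.0, 28.0, 22.0, 27.0, 27.0]; 27 [27.0, 24.0, 28.0, 28.0, 27.0, 27.0, 27.0, 23.0]; 30 
[... 3848 characters left out ...]
41.0, 40.0, 36.0, 24.0, 22.0, 24.0]; 96 [42.0, 40.0, 40.0, 42.0, 40.0, 40.0, 40.0, 37.0]; 99 [43.0, 42.0, 40.0, 37.0, 34.0, 27.0, 23.0, 24.0]; 102 [40.0, 39.0, 39.0, 39.0, 24.0, 23.0]; 105 [42.0, 42.0, 41.0, 40.0, 38.0, 37.0, 27.0, 22.0]; 108 [42.0, 40.0, 38.0, 38.0, 23.0, 24.0]; 111 [43.0, 41.0, 39.0, 40.0, 39.0, 39.0, 25.0, 25.0]; 114 [39.0, 39.0, 42.0, 38.0, 26.0, 26.0, 26.0, 22.0]; 117 [42.0, 39.0, 42.0, 37.0, 37.0, 36.0, 25.0, 24.0]; 120 [40.0, 41.0, 41.0, 40.0, 39.0, 35.0, 25.0, 25.0]; 123 [42.0, 40.0, 38.0, 41.0, 42.0, 39.0, 36.0, 24.0]; 126 [41.0, 24.0, 23.0, 24.0, 25.0, 22.0]; 129 [70.0, 66.0, 67.0, 67.0, 60.0, 63.0, 24.0, 23.0]; 132 [89.0, 88.0, 88.0, 85.0, 81.0, 81.0, 75.0, 71.0];
```

View pics/crop1.png

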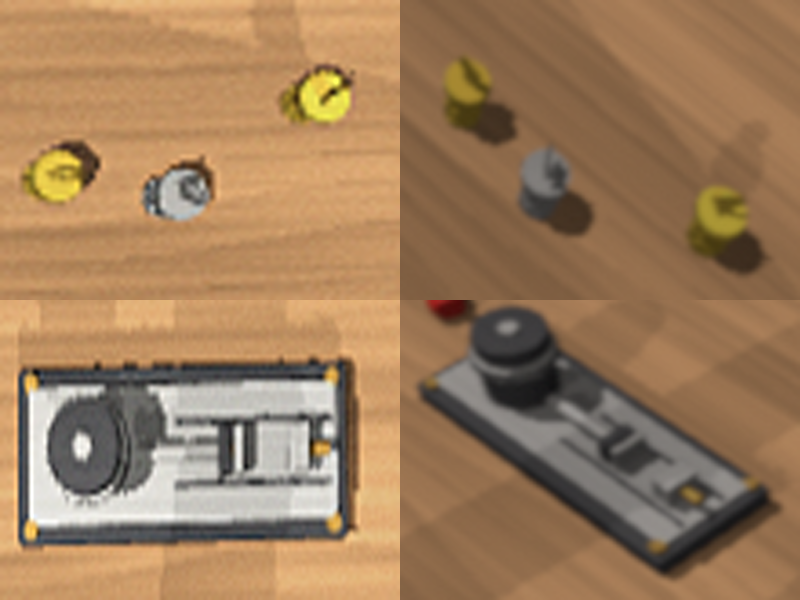

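The crop confirms it: the chrome one with the key is the middle one, at world (522,-293.5). The nest is at about (555,39.3), the tower at (556.5,158) and the gap is about 31 mm. First I turn the tool so the fingers close along world x, then travel over the lock.

apply_moves(delta_rot=[[0, 0, -0.983], [0, 0, -0.983], [0, 0, -0.983], [0, 0, -0.983], [0, 0, -0.983], [0, 0, -0.983], [0, 0, -0.983], [0, 0, -0.983], [0, 0, -0.983], [0, 0, -0.983], [0, 0, -0.983], [0, 0, -0.983], [0, 0, -0.983], [0, 0, 0], [0, 0, 0]], xyz=[[0, 0, 0], [0, 0, 0], [0, 0, 0], [0, 0, 0], [0, 0, 0], [0, 0, 0], [0, 0, 0], [0, 0, 0], [0, 0, 0], [0, 0, 0], [0, 0, 0], [0, 0, 0], [0, 0, 0], [0, 0, 0], [0, 0, 0]], hand=[-1, -1, -1, -1, -1, -1, -1, -1, -1, -1, -1, -1, -1, -1, -1])

```text
clock: 2.25
position: [144.2, -608.1, 231.3]
ee_rot: [-0.706, 0.708, 0.0, 0.0]
contact_force: [0.5, 0.6, -0.6]
gripper_width: 85.4
grasp_force: 0.0
```

apply_moves(delta_rot=[[0, 0, 0], [0, 0, 0], [0, 0, 0], [0, 0, 0], [0, 0, 0], [0, 0, 0], [0, 0, 0], [0, 0, 0], [0, 0, 0], [0, 0, 0], [0, 0, 0], [0, 0, 0], [0, 0, 0], [0, 0, 0], [0, 0, 0], [0, 0, 0], [0, 0, 0], [0, 0, 0]], xyz=[[-0.786, -0.945, 0], [-0.786, -0.945, 0], [-0.786, -0.945, 0], [-0.786, -0.945, 0], [-0.786, -0.945, 0], [-0.786, -0.945, 0], [-0.786, -0.945, 0], [-0.786, -0.945, 0], [-0.786, -0.945, 0], [-0.786, -0.945, 0], [-0.786, -0.945, 0], [-0.786, -0.945, 0], [-0.786, -0.945, 0], [-0.786, -0.945, 0], [-0.786, -0.945, 0], [-0.786, -0.945, 0], [0, 0, 0], [0, 0, 0]], hand=[-1, -1, -1, -1, -1, -1, -1, -1, -1, -1, -1, -1, -1, -1, -1, -1, -1, -1])

```text
clock: 3.75
position: [523.2, -292.5, 231.0]
ee_rot: [0.707, -0.707, -0.0, 0.0]
contact_force: [-1.2, -0.8, 0.1]
gripper_width: 85.2
grasp_force: 0.0
```

apply_moves(delta_rot=[[0, 0, 0], [0, 0, 0], [0, 0, 0], [0, 0, 0], [0, 0, 0], [0, 0, 0], [0, 0, 0], [0, 0, 0], [0, 0, 0], [0, 0, 0], [0, 0, 0], [0, 0, 0], [0, 0, 0], [0, 0, 0], [0, 0, 0], [0, 0, 0], [0, 0, 0], [0, 0, 0], [0, 0, 0], [0, 0, 0]], xyz=[[0.04, 0.04, 0.916], [0, 0, 0.916], [0, 0, 0.916], [0, 0, 0.916], [0, 0, 0.916], [0, 0, 0.916], [0, 0, 0.916], [0, 0, 0.916], [0, 0, 0.916], [0, 0, 0], [0, 0, 0], [0, 0, 0], [0, 0, 0], [0, 0, 0], [0, 0, 0], [0, 0, 0], [0, 0, 0], [0, 0, 0], [0, 0, 0], [0, 0, 0]], hand=[-1, -1, -1, -1, -1, -1, -1, -1, -1, -1, -1, 1, 1, 1, 1, 1, 1, 1, 1, 1])

```text
clock: 5.42
position: [521.8, -294.9, 26.4]
ee_rot: [0.707, -0.707, 0.001, -0.0]
contact_force: [-0.9, -0.3, 5.9]
gripper_width: 23.2
grasp_force: 58.5
```

Run:
```python
from h import *
print({k:np.round(v,3).tolist() for k,v in arm.read_state().items() if k!='joint_vel'})
o=[]
for n in("top","side"):
    p=eyes.get_image(n); u,v=proj(p,[522,-293,50])[0].astype(int)
    o.append(cv2.resize(p["frame"][max(v-40,0):v+40,u-40:u+40],(400,400),interpolation=cv2.INTER_CUBIC))
cv2.imwrite("pics/g1.png",np.hstack(o)[:,:,::-1])
```

```text
{'clock': 5.417, 'joints': [-0.244, 0.556, -0.292, 0.001, -0.721, 0.245], 'joint_efforts': [-0.022, -38.76, 12.311, 2.5, 0.304, 0.003], 'position': [521.808, -294.886, 26.376], 'ee_rot': [0.707, -0.707, 0.001, -0.0], 'contact_force': [-0.85, -0.323, 5.945], 'wrist_torque': [0.185, 0.294, 0.009], 'grasp_force': 58.516, 'gripper_width': 23.164}
```

View pics/g1.png

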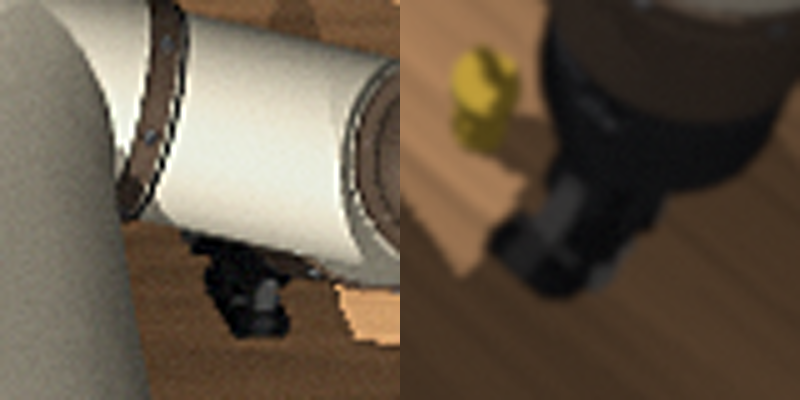

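The gripper body hides the lock here. I'll lift it and look.

apply_moves(delta_rot=[[0, 0, 0], [0, 0, 0], [0, 0, 0], [0, 0, 0], [0, 0, 0], [0, 0, 0], [0, 0, 0], [0, 0, 0], [0, 0, 0]], xyz=[[0, 0, -0.4], [0, 0, -0.8], [0, 0, -0.8], [0, 0, -0.8], [0, 0, -0.8], [0, 0, -0.8], [0, 0, -0.8], [0, 0, 0], [0, 0, 0]], hand=[1, 1, 1, 1, 1, 1, 1, 1, 1])

```text
clock: 6.27
position: [521.4, -294.5, 156.2]
ee_rot: [-0.707, 0.707, -0.001, 0.001]
contact_force: [-0.2, 0.0, -1.1]
gripper_width: 23.2
grasp_force: 58.9
```

Run:
```python
from h import *
s=arm.read_state();print({k:np.round(s[k],3).tolist() for k in('position','contact_force','wrist_torque','grasp_force','gripper_width')})
o=[]
X=s['position']
for n in("top","side"):
    p=eyes.get_image(n); u,v=proj(p,X)[0].astype(int); W=cloud(p)
    r=nets.masks_of("cam_lock",p); print(n,[(round(q['score'],2),np.round(q['bbox']),np.round(np.nanmedian(W[q['region']],0))) for q in r[:4]])
    o.append(cv2.resize(p["frame"][v-40:v+40,u-40:u+40],(400,400),interpolation=cv2.INTER_CUBIC))
cv2.imwrite("pics/g2.png",np.hstack(o)[:,:,::-1])
```

```text
{'position': [521.414, -294.508, 156.223], 'contact_force': [-0.187, 0.004, -1.144], 'wrist_torque': [-0.03, 0.061, 0.015], 'grasp_force': 58.914, 'gripper_width': 23.219}
top []
side [(0.69, array([453., 385., 468., 407.]), array([ 563., -371.,   41.])), (0.58, array([376., 345., 392., 371.]), array([ 529., -234.,   40.]))]
```

View pics/g2.png

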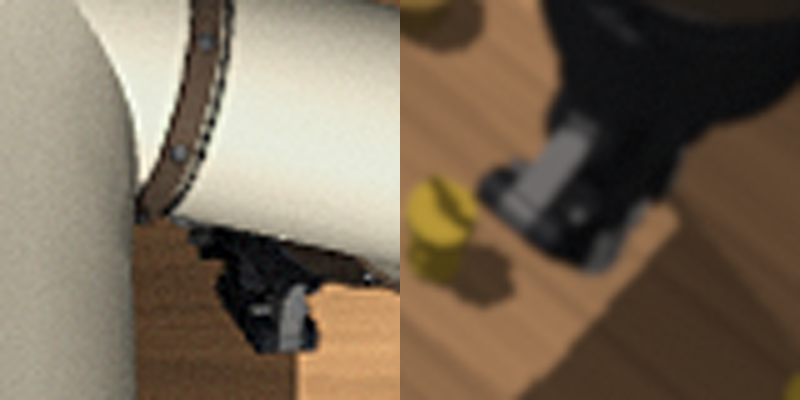

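Run:
```python
from h import *
for n in("top","side"):
    p=eyes.get_image(n); W=cloud(p); x,y,z=np.moveaxis(W,-1,0)
    m=(np.hypot(x-521,y+294)<90)&(z>85)&(z<260)
    q=W[m]; c=p["frame"][m]
    print(n,m.sum())
    for b in range(90,260,10):
        k=(q[:,2]>=b)&(q[:,2]<b+10)
        if k.sum(): print(b,k.sum(),np.round(q[k].min(0)),np.round(q[k].max(0)),np.round(c[k].mean(0)))
```

```text
top 320
130 5 [ 513. -289.  131.] [ 518. -284.  139.] [75. 76. 75.]
140 4 [ 512. -289.  141.] [ 517. -284.  146.] [70. 71. 70.]
150 2 [ 510. -285.  155.] [ 517. -284.  156.] [72. 66. 59.]
160 12 [ 498. -291.  162.] [ 516. -282.  170.] [64. 62. 57.]
170 9 [ 500. -293.  170.] [ 513. -281.  179.] [37. 37. 36.]
180 5 [ 498. -286.  182.] [ 509. -282.  189.] [25. 25. 24.]
190 6 [ 491. -287.  196.] [ 506. -281.  200.] [26. 21. 18.]
200 36 [ 476. -295.  200.] [ 508. -280.  210.] [18. 17. 17.]
210 40 [ 472. -299.  210.] [ 497. -282.  218.] [18. 19. 19.]
220 33 [ 467. -294.  221.] [ 509. -276.  230.] [11. 11. 11.]
230 21 [ 461. -290.  231.] [ 507. -276.  239.] [11. 11. 11.]
240 52 [ 456. -307.  240.] [ 500. -278.  250.] [45. 41. 38.]
250 95 [ 456. -307.  250.] [ 490. -283.  260.] [72. 70. 68.]
side 754
120 4 [ 511. -303.  128.] [ 519. -296.  129.] [105.  84.  66.]
130 6 [ 512. -304.  131.] [ 522. -299.  137.] [92. 78. 68.]
140 4 [ 519. -304.  141.] [ 521. -304.  149.] [84. 72. 62.]
150 14 [ 502. -306.  154.] [ 539. -302.  160.] [66. 56. 48.]
160 34 [ 498. -307.  160.] [ 537. -302.  169.] [66. 60. 56.]
170 22 [ 501. -307.  170.] [ 538. -303.  179.] [52. 50. 47.]
180 11 [ 497. -307.  181.] [ 537. -303.  189.] [40. 37. 35.]
190 22 [ 481. -309.  190.] [ 542. -303.  200.] [35. 32. 29.]
200 84 [ 478. -309.  200.] [ 539. -292.  210.] [22. 21. 22.]
210 41 [ 473. -313.  211.] [ 509. -281.  220.] [21. 20. 19.]
220 61 [ 466. -313.  220.] [ 511. -298.  230.] [18. 18. 18.]
230 39 [ 461. -313.  231.] [ 506. -305.  240.] [18. 17. 17.]
240 149 [ 455. -316.  240.] [ 506. -276.  250.] [50. 44. 39.]
250 263 [ 455. -315.  250.] [ 509. -284.  260.] [68. 66. 66.]
```

The barrel hangs upright at z 131–150, centred on the tool, with its underside 26 mm below the TCP. I'll carry it to the nest.

apply_moves(delta_rot=[[0, 0, 0], [0, 0, 0], [0, 0, 0], [0, 0, 0], [0, 0, 0], [0, 0, 0], [0, 0, 0], [0, 0, 0], [0, 0, 0], [0, 0, 0], [0, 0, 0], [0, 0, 0], [0, 0, 0], [0, 0, 0], [0, 0, 0], [0, 0, 0], [0, 0, 0], [0, 0, 0], [0, 0, 0]], xyz=[[-0.4, 0, 0], [-0.834, -0.084, 0], [-0.834, -0.084, 0], [-0.834, -0.084, 0], [-0.834, -0.084, 0], [-0.834, -0.084, 0], [-0.834, -0.084, 0], [-0.834, -0.084, 0], [-0.834, -0.084, 0], [-0.834, -0.084, 0], [-0.834, -0.084, 0], [-0.834, -0.084, 0], [-0.834, -0.084, 0], [-0.834, -0.084, 0], [-0.834, -0.084, 0], [-0.834, -0.084, 0], [-0.434, -0.084, 0], [0, 0, 0], [0, 0, 0]], hand=[1, 1, 1, 1, 1, 1, 1, 1, 1, 1, 1, 1, 1, 1, 1, 1, 1, 1, 1])

```text
clock: 8.15
position: [554.4, 39.5, 154.9]
ee_rot: [0.708, -0.707, -0.0, 0.0]
contact_force: [-0.1, -0.3, 0.1]
gripper_width: 22.9
grasp_force: 58.9
```

Run:
```python
from h import *
s=arm.read_state();print({k:np.round(s[k],3).tolist() for k in('position','contact_force','ee_rot','grasp_force','gripper_width')})
for n in("top","side"):
    p=eyes.get_image(n); W=cloud(p); x,y,z=np.moveaxis(W,-1,0)
    m=(np.hypot(x-555,y-39)<40)&(z>110)&(z<150); q=W[m]; print(n,m.sum(),np.round(np.percentile(q,[3,50,97],axis=0)) if m.any() else '')
    for nm,a,b in(("anvil",3,30),("jaw",50,80)):
        m=(abs(x-556)<12)&(y>a)&(y<b)&(z>44)&(z<54); q=W[m]; print(nm,m.sum(),np.round(np.percentile(q[:,:2],[2,98],axis=0),1).tolist() if m.any() else '')
```

```text
{'position': [554.366, 39.465, 154.932], 'contact_force': [-0.14, -0.274, 0.138], 'ee_rot': [0.708, -0.707, -0.0, 0.0], 'grasp_force': 58.914, 'gripper_width': 22.915}
top 0 
anvil 0 
jaw 0 
side 64 [[545.  28. 129.]
 [550.  31. 137.]
 [561.  39. 149.]]
anvil 64 [[544.6, 9.1], [566.2, 23.8]]
jaw 64 [[544.7, 53.8], [567.0, 72.4]]
```

apply_moves(delta_rot=[[0, 0, 0], [0, 0, 0], [0, 0, 0], [0, 0, 0], [0, 0, 0], [0, 0, 0], [0, 0, 0], [0, 0, 0], [0, 0, 0], [0, 0, 0]], xyz=[[0, -0.03, 0.6], [0, 0, 0.6], [0, 0, 0.6], [0, 0, 0.6], [0, 0, 0.6], [0, 0, 0.6], [0, 0, 0.3], [0, 0, 0.14], [0, 0, 0], [0, 0, 0]], hand=[1, 1, 1, 1, 1, 1, 1, 1, 1, 1])

```text
clock: 9.08
position: [555.9, 38.7, 54.8]
ee_rot: [-0.707, 0.707, -0.0, 0.0]
contact_force: [-0.1, 0.3, -1.0]
gripper_width: 23.0
grasp_force: 58.9
```

apply_moves(delta_rot=[[0, 0, 0], [0, 0, 0], [0, 0, 0]], xyz=[[0, 0, 0.04], [0, 0, 0], [0, 0, 0]], hand=[1, 1, 1])

```text
clock: 9.33
position: [555.8, 39.1, 53.9]
ee_rot: [0.707, -0.707, 0.0, -0.001]
contact_force: [0.2, 0.1, -2.2]
gripper_width: 23.2
grasp_force: 58.9
```

apply_moves(delta_rot=[[0, 0, 0], [0, 0, 0], [0, 0, 0]], xyz=[[0, 0, 0.06], [0, 0, 0], [0, 0, 0]], hand=[1, 1, 1])

```text
clock: 9.58
position: [555.4, 39.0, 51.7]
ee_rot: [0.707, -0.707, -0.0, 0.0]
contact_force: [0.4, 0.3, -1.4]
gripper_width: 23.2
grasp_force: 58.9
```

apply_moves(delta_rot=[[0, 0, 0], [0, 0, 0], [0, 0, 0]], xyz=[[0, 0, 0.04], [0, 0, 0], [0, 0, 0]], hand=[1, 1, 1])

```text
clock: 9.83
position: [555.6, 39.0, 51.4]
ee_rot: [0.707, -0.707, 0.0, -0.0]
contact_force: [-1.0, 0.4, 4.4]
gripper_width: 23.0
grasp_force: 59.5
```

It rests on the deck (+5 N). Now release and rise.

apply_moves(delta_rot=[[0, 0, 0], [0, 0, 0], [0, 0, 0], [0, 0, 0], [0, 0, 0], [0, 0, 0], [0, 0, 0], [0, 0, 0], [0, 0, 0], [0, 0, 0], [0, 0, 0], [0, 0, 0], [0, 0, 0], [0, 0, 0], [0, 0, 0], [0, 0, 0], [0, 0, 0]], xyz=[[0, 0, 0], [0, 0, 0], [0, 0, 0], [0, 0, 0], [0, 0, 0], [0, 0, 0], [0, 0, 0], [0, 0, 0], [0, 0, -0.3], [0, 0, -0.6], [0, 0, -0.6], [0, 0, -0.6], [0, 0, -0.6], [0, 0, -0.6], [0, 0, -0.6], [0, 0, -0.2], [0, 0, 0]], hand=[0.2, 0.2, 0.2, 0.2, -1, -1, -1, -1, -1, -1, -1, -1, -1, -1, -1, -1, -1])

```text
clock: 11.25
position: [556.3, 39.2, 155.1]
ee_rot: [0.707, -0.707, 0.001, -0.002]
contact_force: [-0.1, 0.6, -0.4]
gripper_width: 85.0
grasp_force: 0.0
```

Run:
```python
from h import *
s=arm.read_state();print({k:np.round(s[k],3).tolist() for k in('position','contact_force','wrist_torque','gripper_width')})
o=[]
for n in("top","side"):
    p=eyes.get_image(n); W=cloud(p); x,y,z=np.moveaxis(W,-1,0)
    m=(np.hypot(x-555,y-39)<22)&(z>54)&(z<95); q=W[m]; print(n,m.sum(),np.round(np.percentile(q,[3,50,97],axis=0)).tolist() if m.any() else '')
    m=(np.hypot(x-557,y-157)<32)&(z>84)&(z<97); q=W[m]; 
    if m.any(): print(" tower top",(q.min(0)+q.max(0))/2,np.ptp(q,axis=0),len(q))
    u,v=proj(p,[555,60,50])[0].astype(int)
    o.append(cv2.resize(p["frame"][v-40:v+40,u-40:u+40],(400,400),interpolation=cv2.INTER_CUBIC))
cv2.imwrite("pics/n1.png",np.hstack(o)[:,:,::-1])
```

```text
{'position': [556.303, 39.244, 155.114], 'contact_force': [-0.103, 0.569, -0.439], 'wrist_torque': [0.069, 0.048, 0.029], 'gripper_width': 85.001}
top 0 
side 121 [[544.0, 27.0, 60.0], [554.0, 36.0, 66.0], [566.0, 49.0, 86.0]]
 tower top [545.50948122 160.79780871  87.67428777] [26.18521082 40.98025597  6.94608972] 93
```

View pics/n1.png

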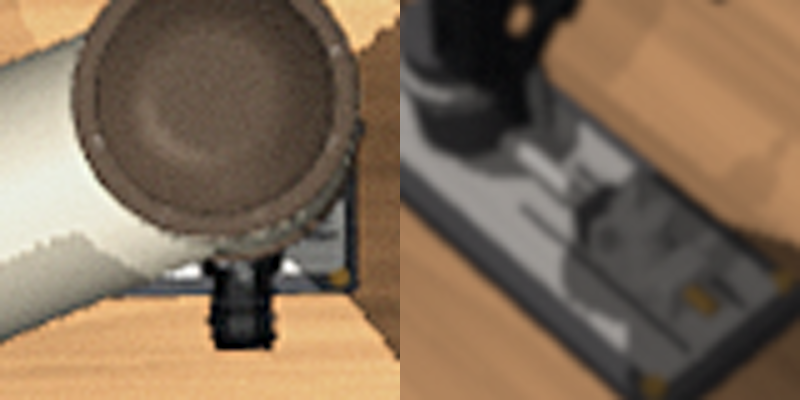

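The lock stands upright in the nest, with its head at z 60–66 and the key to about 87. Next I go over the tower and descend astride the slim ring.

apply_moves(delta_rot=[[0, 0, 0], [0, 0, 0], [0, 0, 0], [0, 0, 0], [0, 0, 0], [0, 0, 0], [0, 0, 0], [0, 0, 0], [0, 0, 0], [0, 0, 0], [0, 0, 0], [0, 0, 0], [0, 0, 0], [0, 0, 0], [0, 0, 0], [0, 0, 0], [0, 0, 0]], xyz=[[-0.795, 0, 0], [-0.795, 0, 0], [-0.795, 0, 0], [-0.795, 0, 0], [-0.795, 0, 0], [-0.795, 0, 0], [0, 0, 0], [0, 0, 0.5], [0, 0, 0.5], [0, 0, 0.5], [0, 0, 0.5], [0, 0, 0.5], [0, 0, 0.5], [0, 0, 0.5], [0, 0, 0.5], [0, 0, 0], [0, 0, 0]], hand=[-1, -1, -1, -1, -1, -1, -1, -1, -1, -1, -1, -1, -1, -1, -1, -1, -1])

```text
clock: 12.77
position: [554.6, 157.3, 52.0]
ee_rot: [-0.707, 0.707, 0.0, -0.002]
contact_force: [0.7, 0.2, -0.1]
gripper_width: 85.2
grasp_force: 0.0
```

apply_moves(delta_rot=[[0, 0, 0], [0, 0, 0], [0, 0, 0], [0, 0, 0]], xyz=[[-0.03, -0.04, 0.34], [0, 0, 0], [0, 0, 0], [0, 0, 0]], hand=[-0.5, -0.5, -0.5, -0.5])

```text
clock: 13.1
position: [556.6, 159.1, 45.1]
ee_rot: [0.707, -0.707, 0.0, -0.0]
contact_force: [0.7, -0.6, -0.3]
gripper_width: 64.6
grasp_force: 0.0
```

apply_moves(delta_rot=[[0, 0, 0], [0, 0, 0], [0, 0, 0], [0, 0, 0], [0, 0, 0], [0, 0, 0]], xyz=[[0, 0, 0], [0, 0, 0], [0, 0, 0], [0, 0, 0], [0, 0, 0], [0, 0, 0]], hand=[1, 1, 1, 1, 1, 1])

```text
clock: 13.6
position: [556.2, 159.1, 45.7]
ee_rot: [0.707, -0.707, -0.0, -0.0]
contact_force: [-2.7, -0.2, 5.0]
gripper_width: 52.1
grasp_force: 62.0
```

Run:
```python
from h import *
s=arm.read_state();print({k:np.round(s[k],3).tolist() for k in('clock','position','ee_rot','contact_force','wrist_torque','grasp_force','gripper_width','joints','joint_efforts')})
```

```text
{'clock': 13.6, 'position': [556.23, 159.069, 45.69], 'ee_rot': [0.707, -0.707, -0.0, -0.0], 'contact_force': [-2.701, -0.152, 4.995], 'wrist_torque': [0.158, 0.985, -0.131], 'grasp_force': 62.005, 'gripper_width': 52.087, 'joints': [0.558, 0.503, -0.33, -0.0, -0.737, -0.558], 'joint_efforts': [-0.626, -37.012, 13.405, 3.146, 0.74, 0.079]}
```

The ring is gripped: width 52 (pads press in about 2 mm, as with the lock) and low side force. Now turn clockwise (+z of the tool), 18° first.

apply_moves(delta_rot=[[0, 0, 0.3], [0, 0, 0.5], [0, 0, 0.5], [0, 0, 0.5], [0, 0, 0.5], [0, 0, 0.5], [0, 0, 0.2]], xyz=[[0, 0, 0], [0, 0, 0], [0, 0, 0], [0, 0, 0], [0, 0, 0], [0, 0, 0], [0, 0, 0]], hand=[1, 1, 1, 1, 1, 1, 1])

```text
clock: 14.18
position: [555.9, 159.1, 45.6]
ee_rot: [-0.588, 0.809, 0.0, -0.0]
contact_force: [-3.8, 1.2, 7.5]
gripper_width: 52.0
grasp_force: 62.2
```

```bash
cat > st.py <<'E'
from h import *
s=arm.read_state();print({k:np.round(s[k],3).tolist() for k in('clock','position','contact_force','wrist_torque','grasp_force','gripper_width')})
q=np.array(s['ee_rot']); print("turned deg",round((90-np.degrees(np.arctan2(2*q[1]*q[0],q[0]**2-q[1]**2)))%360,2), "j6",round(s['joints'][5],4),"tau6",round(s['joint_efforts'][5],4))
E
cat > jaw.py <<'E'
from h import *
p=eyes.get_image("side"); W=cloud(p); x,y,z=np.moveaxis(W,-1,0)
for nm,a,b in(("anvil",3,30),("jaw",40,85)):
    m=(abs(x-556)<12)&(y>a)&(y<b)&(z>43)&(z<53); q=W[m]; print(nm,m.sum(),np.round(np.percentile(q[:,1],[2,50,98]),1).tolist() if m.any() else '')
m=(np.hypot(x-555,y-37)<24)&(z>56)&(z<70); q=W[m]; print("head",m.sum(),np.round([q.min(0),q.max(0)],1).tolist())
E
python3 st.py; python3 jaw.py
```

```text
{'clock': 14.183, 'position': [555.902, 159.086, 45.645], 'contact_force': [-3.777, 1.201, 7.465], 'wrist_torque': [0.253, 1.233, 0.371], 'grasp_force': 62.224, 'gripper_width': 51.991}
turned deg 198.0 j6 -0.873 tau6 -0.3283
anvil 72 [9.3, 16.9, 29.6]
jaw 45 [41.4, 61.9, 71.8]
head 107 [[542.8, 26.2, 57.7], [568.2, 51.9, 69.9]]
```

apply_moves(delta_rot=[[0, 0, 0.3], [0, 0, 0.4], [0, 0, 0.4], [0, 0, 0.4], [0, 0, 0.3], [0, 0, 0.2]], xyz=[[0, 0, 0], [0, 0, 0], [0, 0, 0], [0, 0, 0], [0, 0, 0], [0, 0, 0]], hand=[1, 1, 1, 1, 1, 1])

```text
clock: 14.73
position: [555.7, 159.2, 45.7]
ee_rot: [-0.5, 0.866, 0.0, -0.0]
contact_force: [-3.9, 0.5, 6.6]
gripper_width: 52.2
grasp_force: 62.2
```

```bash
python3 st.py; python3 jaw.py
python3 - <<'E'
from h import *
o=[]
p=eyes.get_image("side"); W=cloud(p); x,y,z=np.moveaxis(W,-1,0)
for b in range(40,84,2):
    m=(abs(x-556)<11)&(y>=b)&(y<b+2)&(z>22)&(z<70); print(b,np.round(np.sort(z[m])).astype(int).tolist())
u,v=proj(p,[555,60,50])[0].astype(int)
cv2.imwrite("pics/r1.png",cv2.resize(p["frame"][v-40:v+40,u-40:u+40],(500,500),interpolation=cv2.INTER_CUBIC)[:,:,::-1])
E
```

```text
{'clock': 14.733, 'position': [555.737, 159.192, 45.651], 'contact_force': [-3.933, 0.464, 6.633], 'wrist_torque': [0.478, 1.394, 0.375], 'grasp_force': 62.227, 'gripper_width': 52.214}
turned deg 209.96 j6 -1.0817 tau6 -0.2334
anvil 81 [9.0, 16.8, 29.6]
jaw 37 [41.4, 58.3, 70.3]
head 107 [[542.7, 24.2, 58.1], [568.3, 49.0, 69.7]]
40 [23, 25, 28, 48, 50, 64, 65, 65, 66, 66, 66, 66, 67]
42 [25, 63, 65, 65, 65, 65, 66, 67, 67]
44 [23, 39, 65, 67, 67]
46 [31, 34, 39, 40, 42, 48, 65, 66, 66, 67]
48 [24, 27, 29, 33, 35, 40, 42, 42, 48, 63, 64, 65, 65, 65]
50 [44, 48, 65]
52 [47]
54 [44, 46, 48]
56 [25, 43, 47, 47, 48]
58 [44, 47, 47]
60 [45, 46, 47, 48, 48, 48, 48]
62 [44, 46, 47, 47, 48, 49]
64 [44, 46]
66 [44]
68 [26, 41, 42]
70 [25, 41, 41, 41]
72 [24, 26, 38, 41]
74 [39, 39]
76 [22, 23, 26, 35, 38, 39, 39, 40, 41]
78 [23, 24, 24, 39]
80 [23, 23, 24, 24, 34, 36, 36, 39, 40, 40, 41]
82 [23, 23, 25, 36, 38, 40, 41]
```

View pics/r1.png

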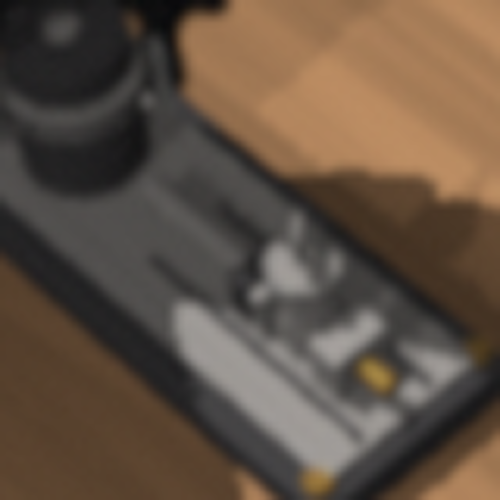

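The jaw has moved 7.3 mm (matching 30°×14 mm/rad) and is pushing the lock. About 2.8 mm remains to the anvil. Continue 6°, then creep.

apply_moves(delta_rot=[[0, 0, 0.2], [0, 0, 0.2], [0, 0, 0.2], [0, 0, 0.2], [0, 0, 0.2]], xyz=[[0, 0, 0], [0, 0, 0], [0, 0, 0], [0, 0, 0], [0, 0, 0]], hand=[1, 1, 1, 1, 1])

```text
clock: 15.25
position: [555.6, 159.2, 45.7]
ee_rot: [-0.454, 0.891, 0.0, -0.0]
contact_force: [-4.4, 1.0, 7.3]
gripper_width: 52.3
grasp_force: 62.3
```

```bash
python3 st.py
```

```text
{'clock': 15.25, 'position': [555.642, 159.226, 45.651], 'contact_force': [-4.387, 0.964, 7.335], 'wrist_torque': [0.587, 1.451, 0.315], 'grasp_force': 62.294, 'gripper_width': 52.306}
turned deg 215.94 j6 -1.186 tau6 -0.1739
```

apply_moves(delta_rot=[[0, 0, 0.1], [0, 0, 0.1]], xyz=[[0, 0, 0], [0, 0, 0]], hand=[1, 1])

```text
clock: 15.42
position: [555.6, 159.3, 45.6]
ee_rot: [-0.445, 0.895, 0.0, -0.0]
contact_force: [-5.4, 1.9, 7.2]
gripper_width: 51.9
grasp_force: 62.3
```

```bash
python3 st.py; python3 jaw.py
```

```text
{'clock': 15.417, 'position': [555.611, 159.254, 45.644], 'contact_force': [-5.379, 1.91, 7.242], 'wrist_torque': [0.592, 1.497, 0.323], 'grasp_force': 62.288, 'gripper_width': 51.892}
turned deg 217.11 j6 -1.2065 tau6 -0.2591
anvil 86 [9.4, 17.4, 29.6]
jaw 35 [46.6, 58.4, 68.6]
head 109 [[543.2, 23.2, 57.0], [569.5, 47.8, 68.7]]
```

apply_moves(delta_rot=[[0, 0, 0.1], [0, 0, 0.1]], xyz=[[0, 0, 0], [0, 0, 0]], hand=[1, 1])

```text
clock: 15.63
position: [555.6, 159.2, 45.6]
ee_rot: [-0.436, 0.9, 0.0, -0.0]
contact_force: [-5.0, 1.2, 6.2]
gripper_width: 52.3
grasp_force: 62.3
```

```bash
python3 st.py
```

```text
{'clock': 15.633, 'position': [555.584, 159.25, 45.639], 'contact_force': [-4.988, 1.192, 6.185], 'wrist_torque': [0.584, 1.488, 0.316], 'grasp_force': 62.309, 'gripper_width': 52.253}
turned deg 218.31 j6 -1.2274 tau6 -0.2505
```

apply_moves(delta_rot=[[0, 0, 0.1], [0, 0, 0.1]], xyz=[[0, 0, 0], [0, 0, 0]], hand=[1, 1])

```text
clock: 15.8
position: [555.6, 159.3, 45.6]
ee_rot: [-0.426, 0.904, 0.0, -0.0]
contact_force: [-5.2, 1.3, 6.8]
gripper_width: 52.3
grasp_force: 62.3
```

```bash
python3 st.py
```

```text
{'clock': 15.8, 'position': [555.568, 159.27, 45.629], 'contact_force': [-5.216, 1.263, 6.842], 'wrist_torque': [0.589, 1.547, 0.364], 'grasp_force': 62.303, 'gripper_width': 52.331}
turned deg 219.51 j6 -1.2483 tau6 -0.2541
```

Torque may be starting to rise (0.316→0.364), so I continue in the same small steps.

apply_moves(delta_rot=[[0, 0, 0.1], [0, 0, 0.1]], xyz=[[0, 0, 0], [0, 0, 0]], hand=[1, 1])

```text
clock: 15.97
position: [555.6, 159.3, 45.6]
ee_rot: [-0.417, 0.909, 0.0, -0.0]
contact_force: [-5.1, 1.7, 5.8]
gripper_width: 51.8
grasp_force: 62.3
```

```bash
python3 st.py
```

```text
{'clock': 15.967, 'position': [555.592, 159.263, 45.649], 'contact_force': [-5.082, 1.696, 5.795], 'wrist_torque': [0.598, 1.526, 0.353], 'grasp_force': 62.297, 'gripper_width': 51.808}
turned deg 220.72 j6 -1.2693 tau6 -0.2542
```

apply_moves(delta_rot=[[0, 0, 0.1], [0, 0, 0.1]], xyz=[[0, 0, 0], [0, 0, 0]], hand=[1, 1])

```text
clock: 16.13
position: [555.6, 159.3, 45.6]
ee_rot: [-0.407, 0.913, 0.0, -0.0]
contact_force: [-5.9, 2.4, 6.3]
gripper_width: 52.0
grasp_force: 62.3
```

```bash
python3 st.py
```

```text
{'clock': 16.133, 'position': [555.572, 159.281, 45.642], 'contact_force': [-5.869, 2.408, 6.341], 'wrist_torque': [0.572, 1.615, 0.373], 'grasp_force': 62.291, 'gripper_width': 51.981}
turned deg 221.91 j6 -1.2902 tau6 -0.2542
```

apply_moves(delta_rot=[[0, 0, 0.1], [0, 0, 0.1]], xyz=[[0, 0, 0], [0, 0, 0]], hand=[1, 1])

```text
clock: 16.3
position: [555.5, 159.3, 45.7]
ee_rot: [-0.398, 0.917, 0.0, -0.0]
contact_force: [-5.6, 1.4, 6.6]
gripper_width: 51.8
grasp_force: 62.3
```

```bash
python3 st.py; python3 jaw.py
```

```text
{'clock': 16.3, 'position': [555.55, 159.3, 45.657], 'contact_force': [-5.629, 1.368, 6.61], 'wrist_torque': [0.662, 1.567, 0.328], 'grasp_force': 62.284, 'gripper_width': 51.785}
turned deg 223.11 j6 -1.3112 tau6 -0.2543
anvil 90 [9.1, 17.8, 28.5]
jaw 38 [44.9, 55.4, 64.2]
head 110 [[542.7, 21.4, 57.6], [569.4, 46.4, 68.6]]
```

apply_moves(delta_rot=[[0, 0, 0.1], [0, 0, 0.1]], xyz=[[0, 0, 0], [0, 0, 0]], hand=[1, 1])

```text
clock: 16.52
position: [555.6, 159.3, 45.7]
ee_rot: [-0.388, 0.922, 0.0, -0.0]
contact_force: [-4.9, 2.1, 6.8]
gripper_width: 52.0
grasp_force: 62.3
```

```bash
python3 st.py
```

```text
{'clock': 16.517, 'position': [555.552, 159.326, 45.66], 'contact_force': [-4.882, 2.107, 6.842], 'wrist_torque': [0.701, 1.572, 0.298], 'grasp_force': 62.316, 'gripper_width': 52.04}
turned deg 224.31 j6 -1.3321 tau6 -0.2507
```

apply_moves(delta_rot=[[0, 0, 0.1], [0, 0, 0.1]], xyz=[[0, 0, 0], [0, 0, 0]], hand=[1, 1])

```text
clock: 16.68
position: [555.5, 159.3, 45.6]
ee_rot: [-0.379, 0.926, 0.0, -0.0]
contact_force: [-6.0, 2.8, 7.3]
gripper_width: 52.0
grasp_force: 62.3
```

```bash
python3 st.py
```

```text
{'clock': 16.683, 'position': [555.509, 159.319, 45.629], 'contact_force': [-5.986, 2.764, 7.277], 'wrist_torque': [0.708, 1.622, 0.338], 'grasp_force': 62.31, 'gripper_width': 51.963}
turned deg 225.51 j6 -1.353 tau6 -0.2544
```

apply_moves(delta_rot=[[0, 0, 0.1], [0, 0, 0.1]], xyz=[[0, 0, 0], [0, 0, 0]], hand=[1, 1])

```text
clock: 16.85
position: [555.5, 159.4, 45.7]
ee_rot: [-0.369, 0.929, 0.0, -0.0]
contact_force: [-5.7, 2.1, 7.1]
gripper_width: 52.3
grasp_force: 62.3
```

```bash
python3 st.py
```

```text
{'clock': 16.85, 'position': [555.494, 159.355, 45.652], 'contact_force': [-5.69, 2.056, 7.091], 'wrist_torque': [0.708, 1.601, 0.378], 'grasp_force': 62.303, 'gripper_width': 52.34}
turned deg 226.71 j6 -1.374 tau6 -0.2544
```

apply_moves(delta_rot=[[0, 0, 0.1], [0, 0, 0.1]], xyz=[[0, 0, 0], [0, 0, 0]], hand=[1, 1])

```text
clock: 17.02
position: [555.5, 159.4, 45.7]
ee_rot: [-0.359, 0.933, 0.0, -0.0]
contact_force: [-6.1, 1.8, 5.8]
gripper_width: 52.1
grasp_force: 62.3
```

```bash
python3 st.py; python3 jaw.py
```

```text
{'clock': 17.017, 'position': [555.487, 159.372, 45.65], 'contact_force': [-6.083, 1.822, 5.781], 'wrist_torque': [0.768, 1.68, 0.392], 'grasp_force': 62.304, 'gripper_width': 52.138}
turned deg 227.91 j6 -1.3949 tau6 -0.2961
anvil 81 [9.4, 17.4, 28.6]
jaw 37 [43.7, 54.9, 60.6]
head 108 [[542.8, 20.1, 58.0], [568.6, 47.1, 69.6]]
```

Joint-6 torque has left its plateau (0.254→0.296, about 3 N): the nip has begun. The target is about 0.46.

apply_moves(delta_rot=[[0, 0, 0.1], [0, 0, 0.1]], xyz=[[0, 0, 0], [0, 0, 0]], hand=[1, 1])

```text
clock: 17.23
position: [555.5, 159.4, 45.7]
ee_rot: [-0.349, 0.937, 0.0, -0.0]
contact_force: [-6.1, 1.4, 5.9]
gripper_width: 52.3
grasp_force: 62.3
```

```bash
python3 st.py
```

```text
{'clock': 17.233, 'position': [555.481, 159.372, 45.66], 'contact_force': [-6.132, 1.402, 5.938], 'wrist_torque': [0.749, 1.677, 0.42], 'grasp_force': 62.34, 'gripper_width': 52.284}
turned deg 229.09 j6 -1.4156 tau6 -0.3462
```

apply_moves(delta_rot=[[0, 0, 0.1], [0, 0, 0.1]], xyz=[[0, 0, 0], [0, 0, 0]], hand=[1, 1])

```text
clock: 17.4
position: [555.5, 159.4, 45.7]
ee_rot: [-0.34, 0.941, 0.0, -0.001]
contact_force: [-5.7, 2.5, 6.6]
gripper_width: 52.0
grasp_force: 62.3
```

```bash
python3 st.py
```

```text
{'clock': 17.4, 'position': [555.468, 159.423, 45.657], 'contact_force': [-5.66, 2.537, 6.579], 'wrist_torque': [0.772, 1.689, 0.522], 'grasp_force': 62.346, 'gripper_width': 51.989}
turned deg 230.28 j6 -1.4364 tau6 -0.406
```

apply_moves(delta_rot=[[0, 0, 0.1], [0, 0, 0.1]], xyz=[[0, 0, 0], [0, 0, 0]], hand=[1, 1])

```text
clock: 17.57
position: [555.5, 159.4, 45.7]
ee_rot: [-0.33, 0.944, 0.0, -0.0]
contact_force: [-5.0, 3.2, 7.2]
gripper_width: 52.4
grasp_force: 62.3
```

```bash
python3 st.py
```

```text
{'clock': 17.567, 'position': [555.483, 159.431, 45.683], 'contact_force': [-4.979, 3.222, 7.199], 'wrist_torque': [0.808, 1.761, 0.549], 'grasp_force': 62.348, 'gripper_width': 52.446}
turned deg 231.46 j6 -1.4571 tau6 -0.4642
```

About 15 N by both measures: 0.21 N m above the plateau on joint 6, 0.22 at the wrist. Let go and rise.

apply_moves(delta_rot=[[0, 0, 0], [0, 0, 0], [0, 0, 0], [0, 0, 0], [0, 0, 0], [0, 0, 0], [0, 0, 0], [0, 0, 0], [0, 0, 0], [0, 0, 0], [0, 0, 0], [0, 0, 0], [0, 0, 0], [0, 0, 0], [0, 0, 0], [0, 0, 0], [0, 0, 0]], xyz=[[0, 0, 0], [0, 0, 0], [0, 0, 0], [0, 0, 0], [0, 0, 0], [0, 0, -0.3], [0, 0, -0.7], [0, 0, -0.7], [0, 0, -0.7], [0, 0, -0.7], [0, 0, -0.7], [0, 0, -0.7], [0, 0, -0.7], [0, 0, -0.7], [0, 0, -0.7], [0, 0, -0.4], [0, 0, 0]], hand=[-1, -1, -1, -1, -1, -1, -1, -1, -1, -1, -1, -1, -1, -1, -1, -1, -1])

```text
clock: 18.98
position: [557.7, 159.4, 222.8]
ee_rot: [-0.329, 0.944, 0.0, 0.003]
contact_force: [0.9, -0.1, 0.5]
gripper_width: 85.4
grasp_force: 0.0
```

```bash
python3 st.py; python3 jaw.py
python3 - <<'E'
from h import *
p=eyes.get_image("side"); u,v=proj(p,[555,60,50])[0].astype(int)
cv2.imwrite("pics/f1.png",cv2.resize(p["frame"][v-45:v+45,u-60:u+60],(800,600),interpolation=cv2.INTER_CUBIC)[:,:,::-1])
E
```

```text
{'clock': 18.983, 'position': [557.667, 159.421, 222.813], 'contact_force': [0.913, -0.146, 0.456], 'wrist_torque': [0.01, -0.035, -0.017], 'grasp_force': 0.0, 'gripper_width': 85.379}
turned deg 231.57 j6 -1.4585 tau6 -0.0002
anvil 83 [8.5, 17.6, 28.8]
jaw 31 [43.5, 54.5, 59.3]
head 108 [[542.8, 19.6, 57.8], [567.5, 45.9, 69.7]]
```

View pics/f1.png

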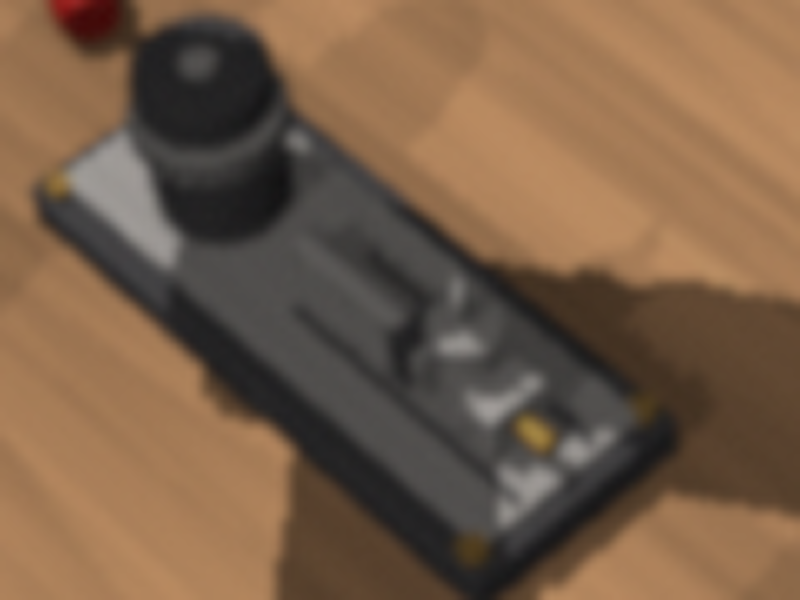

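The crop shows the lock upright between the jaws, around (460,340), with the jaw against it. The tower at (205,130) is free and the gripper is clear above. I'm handing the job in.

```bash
python3 -c "
from bench import arm
print(arm.job_done())"
```

```text
the job is handed in; nothing more can be done
None
```

The chrome cam lock stands upright in the nest, gripped at about 15 N (judged by ring torque) by turning only the slim ring about 51° clockwise; the arm is clear and the job was handed in at about 19 s, with no verdict returned.

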